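Clamp an ocarina with a torque-indicating handwheel

TASK

Set the ocarina upright on the bed of the clamp jig, lengthwise between the cork jaws, and let go of it. Then turn the black handwheel clockwise to close the jaw on it until, under load, the yellow pointer on the wheel's rim has moved from the black line to the middle of the green mark; hold it there a moment, never going on beyond the start of the red, and release the wheel, leaving the ocarina gently clamped. Leave the other things on the bench where they are.

Things in the scene. Friction and masses are not known exactly. Their poses are not given: they have to be found in the camera images.
- jig: fixed clamp jig: aluminium plate 140 (x) x 270 (y) x 12 mm high on the mat. Origin: centre of its underside. On it: the handwheel at y = +65 mm (on a grey gear box) and the bed with cork-faced jaws at y = -65 mm. Its +x side is the far side, where the wheel's pointer ends up. The sprung jaw closes towards -y, against a stop that does not move.
- bed_center (a point): on the plate's top face, where the middle of the ocarina's underside goes, its long axis along the jig's x, either way round. Both jaws are 50 mm long (x) and stand 18 mm above this face. The stop's face lies 22.5 to 29.5 mm towards -y from here (set anew each time, not measured); the sprung pad starts 22 to 24 mm towards +y.
- ocarina: loose block-bodied clay-coloured ceramic ocarina, 150 to 310 g: body 84 mm long (x), 38 mm wide (y), 48 mm tall, straight sides, edges rounded 8 mm, finger holes on top; mouthpiece to x = -66 mm, nose to x = +55 mm. Origin: centre of the underside, z up. Gripped across its width with the fingertips 25 to 30 mm above its underside, the fingers stay clear of the jaws.
- wheel_grip (a point): on the wheel's vertical axis, 11 mm below the top of its wing, a black bar 16 mm wide, 46 mm long, 31 mm tall on a black disc 80 mm across. x axis: along the wing to the yellow pointer; z up. Grip the wing across its width (along y). Clockwise from above closes the jaw, 14 mm per rad; 0.22 N m turns it free; contact comes after 0.5 to 1.15 rad. Released, it stays clamped.
- pointer (a point): tip of the yellow pointer, 5 mm wide, on the wheel's rim, 48 mm from the wheel's axis. In use it comes round to the far (+x) side of the jig. The wheel drives the ring below it through a spring: the pointer leaves the ring's black line only under load, and springs back to it when the wheel is let go, while the ring and jaw stay put.
- green_mark (a point): middle of the green mark on the white gauge ring (112 mm across) under the wheel, 48 mm from the axis, 0.31 rad clockwise of the ring's black line. The ring turns along, pointer on black, until the pad bears on the ocarina; then it turns only some 0.2 rad more while the pointer runs ahead, 28 N of squeeze per rad: 10 N at mid green (+-0.12 rad), 17 N where red begins.
- pad: cork-faced pad of the sprung jaw, 50 mm (x) x 5 mm (y) x 18 mm tall; origin at the lower edge of its face, in the middle. It moves towards the jig's -y as the wheel turns. Its spring gives 4 N/mm. More than 20 N on the ocarina spoils it.
- tub: white wipes tub with a blue lid, 92 mm across, 158 mm tall, standing on the mat; leave it alone. Origin: centre of its underside.
- jar: small amber jar with a black lid, 52 mm across, 55 mm tall; leave it alone. Origin: centre of its underside.
- brush: brush 160 mm long lying on the mat; leave it alone. Origin near its middle, x along its length.
There are look-alikes about, which are no part of the job. Of the things that look like the ocarina, the smaller one is meant.

How it is judged:
On the way, in this order (a step that is already met when the one before it is completed fails the run):
1. the ocarina stands on the bed between the jaws, released (horizontal distance between ocarina and bed_center below 0.02 m and z of ocarina in the frame of jig below 0.016 m and angle between the x axis of ocarina and the x axis of jig, either way round below 0.25 rad and angle between ocarina's own z axis and vertical below 0.12 rad and contact force between the fingers and ocarina below 0.1 N), for 0.2 s.
2. with the pad bearing on the ocarina, the pointer stands on the green mark (horizontal distance between pointer and green_mark below 0.0065 m and contact force between pad and ocarina above 5 N), for 0.2 s.
At the end, for the whole second after the job is handed in: The ocarina stands upright (within 0.12 rad) and at rest on the bed within 25 mm of its centre, square between the jaws within 0.12 rad, and is left squeezed by the pad with 5 to 16 N (contact force between pad and ocarina between 5 and 16 N and horizontal distance between ocarina and bed_center below 0.025 m and z of ocarina in the frame of jig below 0.016 m and angle between ocarina's own z axis and vertical below 0.12 rad and angle between the x axis of ocarina and the x axis of jig, either way round below 0.12 rad and linear speed of ocarina below 0.01 m/s); the robot touches nothing.
It fails at once if the ocarina is squeezed by the pad with more than 20 N (contact force between pad and ocarina above 20 N).
It fails at once if the tub, jar or brush is moved by more than 20 mm (distance of any of tub, jar, brush from where it was at the start of the episode above 0.02 m).
It also fails if it takes over 61 s, if anything falls off the work surface, if the arm or the gripper's body presses on something with over 40 N, if the wrist force passes 120 N, or if a joint passes its speed limit or range.

ROBOT

A 7-joint arm with a two-finger parallel gripper is mounted at the origin on the work surface. World frame = base frame: x ahead of the robot, y to its left, z up, the work surface at z = 0. Lengths are in m, angles in rad, forces in N, time in s.
With the tool pointing down it reaches from about 0.425 to 0.875 m from the base axis. Payload 4.7 kg.
Tool frame: the origin (TCP) lies midway between the tips of the shut fingers; the grasp point (between the pads) lies 19 mm behind it; z points along the fingers, y is the line along which they close (so a half turn about z gives the same grasp; the last joint's range is limited). The gripper opens to 87 mm and grips with 3 to 60 N. Pads are 19 mm wide; open, the fingers measure 117 mm over their backs; the gripper's body (75 mm by 190 mm) begins 51 mm behind the grasp point.
Start: joints at [1.167, 0.321, -0.07, 1.45, 0.023, 1.371, -0.057], TCP at [0.264, -0.594, 0.223] pointing down, gripper open.
Joint ranges: [-2.86, 2.86], [-0.3, 2.09], [-1.38, 1.24], [0.06, 2.45], [-1.56, 4.7], [0.09, 2.05], [-2.69, 2.69]. Speed limits (rad/s): [2.57, 2.57, 3.14, 3.14, 3.14, 3.14, 3.14].

INTERFACE

Orientations are given as a rotation vector (axis times angle).
In Python, from bench import ctrl gives the robot as it stands. The module is installed in compiled form; this text tells all that it offers.
- The arm moves only by the shell command python3 -m handwheel 'ROWS' [FORCE]. ROWS is JSON, a list of rows, each a list of 7 numbers: the finger opening in m, from 0 to 0.087, then the shift along the tool's x, y, z in m, then the turn, a rotation vector about the tool's x, y, z in degrees. A call has 1 to 12 rows; each row shifts and turns the commanded pose from where the row before left it, along the tool's axes as they then stand; what a row does not reach is not made up. A row lasts 1/8 s, in which the tool goes at most 62.5 mm and 10.7 degrees, less where a joint would pass 70% of its speed; a pose out of reach is approached as far as the arm can. A call is refused whole if a number of a shift passes 0.0625 or a number of a turn 10.7, either way. A call with a gripper value outside its range is refused whole. The fingers move at their own pace and stop on an object; FORCE is the grip in N (left out, the last holds). Time passes only in rows, so rows that do not move let the fingers close. It gives the time, the measured TCP pose, the force, the opening and the grip force at its end, in the units of the state.
- ctrl.get_state(): the state, without advancing time (a new reading comes with each control period).
- ctrl.get_image(name): name is "side" or "top"; returns (picture, depth): 384x512x3 uint8, blue, green, red; 384x512 float32, m along the optical axis (not along the pixel's ray), 0 where there is no reading.
- ctrl.camera_info(name): a dict with "intrinsics" (3x3 intrinsics, pixels), "R" (3x3) and "t" (3): a world point X has camera coordinates R X + t. Camera axes: x right, y down, z forward; pixel columns grow to the right and rows downward; lengths in m; the calibration is good to about 2 mm. A picture is of the moment at which its call begins. camera_info takes no time and is no camera call.
- ctrl.close_job(): hands the job in; it is judged then, once.
The state is a dict: "time": time; "joint_positions": joint angles; "qd": joint speeds; "joint_torque": joint torques, N m; "position": TCP position; "tool_rot": TCP orientation; "ft_force": force on the tool from outside, world axes, zero at the start; "torque": the same for the moment, N m; "grip_width": opening from 0.0 (shut) to 1.0 (fully open); "grip_force": force on a finger pad.
Only numpy, scipy, OpenCV 4.12 (cv2) and the standard library are available. Lean on these libraries where they do the work, as an engineer would, in place of code of your own. Each camera call takes 0.05 s, during which the arm holds its last target. There are 200 camera calls.

## Working session

There is one attempt and no reset: what is moved stays moved. The work goes in short steps, Python scripts to look and compute and a shell command to move; the robot and the scene stay as the last step left them, time stands still between calls to the robot, and variables do not carry over. Pictures are saved under pics/ and viewed, at most 10 in all, crops included, and the job is handed in when it is done.

```bash
mkdir -p pics; cat > h.py <<'E'
import numpy as np, cv2
from bench import ctrl
def snap(n):
    im,d=ctrl.get_image(n); ci=ctrl.camera_info(n); np.savez('/tmp/%s.npz'%n,im=im,d=d,K=ci["intrinsics"],R=ci["R"],t=ci["t"]); return im
def L(n): return np.load('/tmp/%s.npz'%n)
def px(n,u,v,z=None):
    s=L(n);K,R,t=s['K'],np.array(s['R']),np.array(s['t']).ravel()
    r=np.linalg.inv(K)@[u,v,1]
    if z is None:
        return R.T@(r*s['d'][int(round(v)),int(round(u))]-t)
    c=-R.T@t; w=R.T@r
    return c+w*(z-c[2])/w[2]
E
python3 - <<'E'
from h import *
a=snap('top');b=snap('side')
cv2.imwrite('pics/top.png',cv2.resize(a,(800,600)));cv2.imwrite('pics/side.png',cv2.resize(b,(800,600)))
for n in('top','side'):
    s=L(n);print(n,-s['R'].T@s['t'],s['R'].round(2).tolist())
s=ctrl.get_state();print(s)
E
```

```text
top [0.37637752 0.08533103 1.84081796] [[-0.01, -1.0, -0.01], [-1.0, 0.01, -0.05], [0.05, 0.01, -1.0]]
side [-0.28449283 -1.22216119  1.12735736] [[0.87, -0.5, 0.02], [-0.28, -0.51, -0.82], [0.42, 0.7, -0.58]]
{'time': 0.1, 'joint_positions': array([ 1.16711444,  0.32174568, -0.07006955,  1.45159179,  0.02260829,
        1.37080006, -0.05687512]), 'qd': array([ 2.87465033e-04, -1.21774897e-03, -2.00194888e-03, -2.41964342e-03,
        7.39275380e-05, -6.97881330e-04, -6.72233589e-04]), 'joint_torque': array([ 1.41252790e-04, -4.92573202e+01, -4.05673133e-01, -3.13399172e+01,
       -6.43082731e-02,  3.95083835e-02,  4.54270673e-05]), 'position': array([ 0.26346225, -0.59364926,  0.22155337]), 'tool_rot': array([-3.07162814e+00, -6.51199372e-01,  7.37765095e-04]), 'ft_force': array([-0.37752122, -0.49859288,  0.82580258]), 'torque': array([0.02103106, 0.03035024, 0.0048687 ]), 'grip_force': 0.0, 'grip_width': 0.9993608843476539}
```

View pics/top.png

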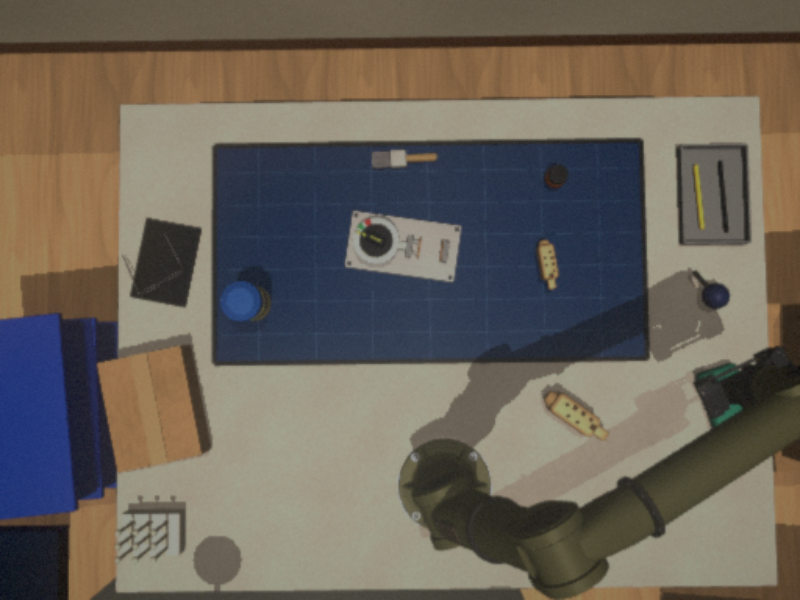

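View pics/side.png

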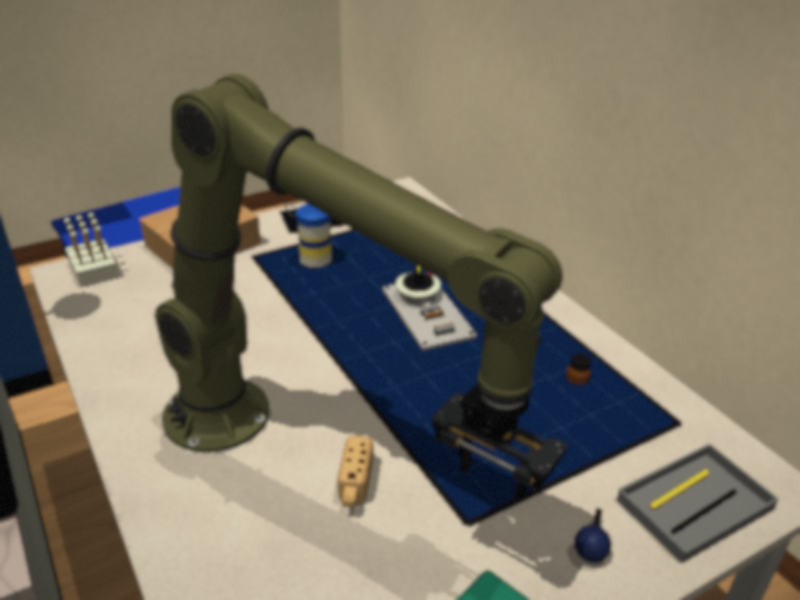

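The top view shows the robot base at (445,480) and the jig plate from (350,212) to (460,280), with the wheel at (375,240). The tub is at (242,300), the jar at (555,177) and the brush at (405,158).

Ocarina candidates in the top view are the one on the mat (547,264), the larger one off the mat (577,414) and a navy round thing (715,295). By the description I choose the smaller clay-coloured one at (547,264), and I'll check it in one crop together with the jig.

```bash
python3 - <<'E'
from h import *
im=L('top')['im']
# native crops: px*0.64
A=cv2.resize(im[130:185,215:300],None,fx=9,fy=9,interpolation=3)[:490,:765]
B=cv2.resize(im[145:285,330:395],None,fx=4,fy=4,interpolation=3)
cv2.imwrite('pics/jig.png',A)
C=cv2.resize(im[145:195,325:385],None,fx=9,fy=9,interpolation=3)
D=cv2.resize(im[240:290,340:400],None,fx=4,fy=4,interpolation=3)
C2=np.zeros((450,790,3),np.uint8);C2[:,:540]=C;C2[:200,545:785]=D
cv2.imwrite('pics/oc.png',C2)
d=L('top')['d']
# points above mat
s=L('top');K=s['K'];v,u=np.mgrid[0:384,0:512];P=(np.stack([u,v,np.ones_like(u)],-1)@np.linalg.inv(K).T)*d[...,None]
W=(P-s['t'])@s['R'];np.save('/tmp/W.npy',W)
def box(n,r,c,z0,z1):
    m=np.zeros(d.shape,bool);m[r[0]:r[1],c[0]:c[1]]=1
    m&=(W[...,2]>z0)&(W[...,2]<z1);p=W[m]
    r=cv2.minAreaRect((p[:,:2]*1000).astype(np.float32));print(n,len(p),p.mean(0).round(4),np.percentile(p[:,2],[5,50,95]).round(4),r)
print('mat',px('top',300,190),px('top',300,100))
box('oc',(145,195),(330,370),.015,.08)
box('octop',(145,195),(330,370),.035,.08)
box('big',(240,290),(340,400),.03,.09)
box('jig',(125,185),(215,300),.007,.02)
box('wing',(140,165),(225,260),.05,.12)
box('tub',(170,215),(135,175),.05,.2)
E
```

```text
mat [ 0.45655388 -0.06503881  0.01229925] [ 0.80802128 -0.0721787  -0.00304122]
oc 321 [ 0.5352 -0.2507  0.0451] [0.0169 0.0481 0.059 ] ((526.0535278320312, -256.2067565917969), (136.18063354492188, 155.236572265625), 80.77203369140625)
octop 270 [ 0.5356 -0.2521  0.0492] [0.0374 0.0495 0.0591] ((532.4473266601562, -254.12167358398438), (116.04058074951172, 38.993961334228516), 8.115050315856934)
big 589 [ 0.1752 -0.3042  0.0631] [0.0455 0.0651 0.0749] ((169.88055419921875, -312.0489807128906), (171.74070739746094, 53.74830627441406), 54.14662551879883)
jig 2084 [0.5896 0.0834 0.0132] [0.0075 0.013  0.0192] ((595.8657836914062, 97.94873809814453), (324.17486572265625, 228.77053833007812), 89.23936462402344)
wing 596 [0.5967 0.1609 0.0642] [0.0514 0.0615 0.0961] ((600.2467651367188, 159.2217559814453), (108.98785400390625, 91.84925842285156), 89.4329833984375)
tub 625 [0.4475 0.457  0.1503] [0.0767 0.1592 0.1678] ((448.22283935546875, 463.79888916015625), (90.62113952636719, 89.10905456542969), 89.26365661621094)
```

View pics/jig.png

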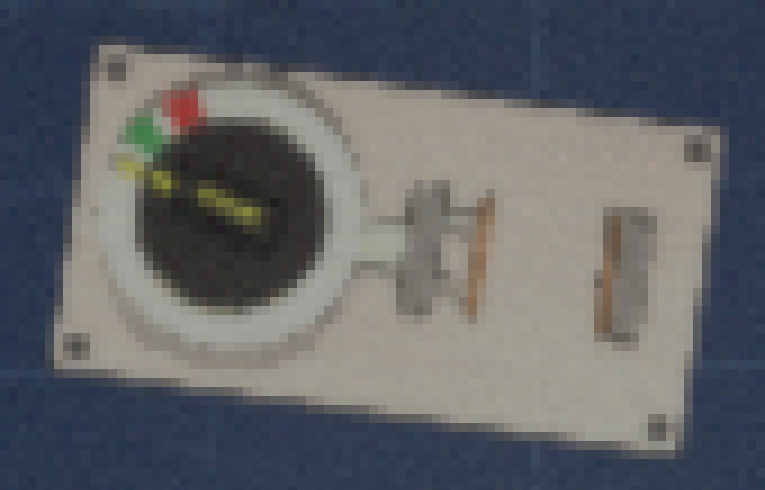

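View pics/oc.png

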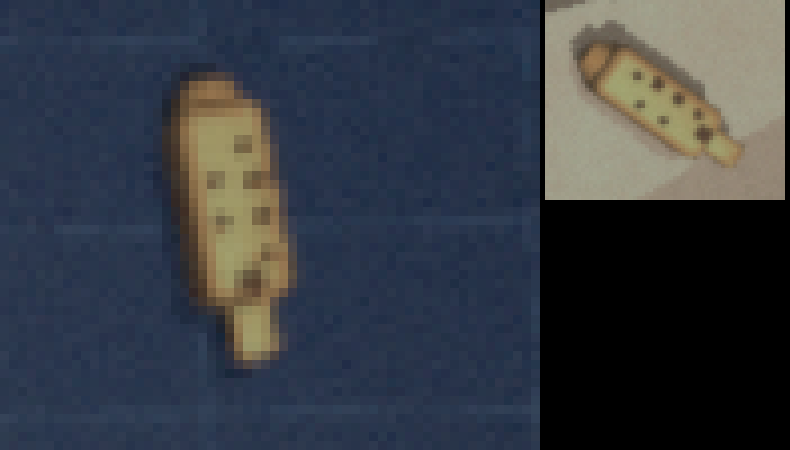

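The chosen one on the mat measures about 116 x 39 mm, against 172 x 54 mm for the other, so it is the right ocarina. In the 9x crop its nose is at (210,75) and the mouthpiece end at (257,360). In the jig crop:
- **Plate corners:** (98,45), (720,128), (678,455), (52,370).
- **Pointer:** about (130,165), with green at (145,130) and red at (185,108).
- **Pad face:** about (485,257).
- **Stop face:** about (602,275).

```bash
cat > fit.py <<'E'
from h import *
J=lambda x,y,z:px('top',215+x/9-.5,130+y/9-.5,z)
O=lambda x,y,z:px('top',325+x/9-.5,145+y/9-.5,z)
def jig():
    c=np.array([J(x,y,.012)[:2] for x,y in[(98,45),(720,128),(678,455),(52,370)]])
    m=np.array([[70,135],[70,-135],[-70,-135],[-70,135]])/1000
    H=(m-0).T@(c-c.mean(0));yaw=np.arctan2(H[0,1]-H[1,0],H[0,0]+H[1,1])
    R=np.array([[np.cos(yaw),-np.sin(yaw)],[np.sin(yaw),np.cos(yaw)]])
    return c,c.mean(0),yaw,R,(c-c.mean(0))-m@R.T
E
python3 - <<'E'
from fit import *
c,o,yaw,R,res=jig();print('jig',o,np.degrees(yaw),(res*1e3).round(1).tolist())
bed=o+R@[0,-.065];wh=o+R@[0,.065];print('bed',bed,'wheel',wh)
for n,x,y,z in[('pad',485,257,.03),('stop',602,275,.03),('ptr',125,163,.06),('wingtipA',197,190,.09),('wingB',268,215,.09)]:
    p=J(x,y,z);print(n,p.round(4),'jig',(R.T@(p[:2]-o)*1e3).round(1))
W=np.load('/tmp/W.npy')
d=W[140:165,225:260]
print('heights wing',np.sort(W[151:154,238:243,2].ravel()).round(3), 'ring',np.median(W[143:146,240:246,2]))
p=[O(*q) for q in[(210,75,.03),(257,360,.03),(165,110,.01),(200,300,.01),(268,100,.044),(293,280,.044)]]
for q in p:print(q.round(4))
for a,b in((0,1),(2,3),(4,5)):
    v=p[a]-p[b];print(np.degrees(np.arctan2(v[1],v[0])),np.linalg.norm(v))
# ocarina side line midline
mid=(np.array(p[2])+p[3])/2,(np.array(p[4])+p[5])/2;print(mid, np.mean(mid,0))
m=np.load('/tmp/W.npy')[145:195,330:370].reshape(-1,3);m=m[(m[:,2]>.038)&(m[:,2]<.075)&(abs(m[:,0]-.535)<.08)]
cc=m[:,:2].mean(0);u,s,vt=np.linalg.svd(m[:,:2]-cc);print(cc,vt[0],np.degrees(np.arctan2(vt[0,1],vt[0,0]))); print(np.percentile((m[:,:2]-cc)@vt.T,[1,99],axis=0),np.median(m[:,2]))
E
```

```text
jig [0.58470808 0.09603755] -8.412854148414066 [[0.3, -0.8], [0.7, 0.8], [-0.6, 0.5], [-0.4, -0.5]]
bed [0.57519825 0.03173698] wheel [0.5942179  0.16033812]
pad [0.5788 0.0545 0.03  ] jig [  0.2 -42. ]
stop [0.5705 0.0052 0.03  ] jig [ -0.7 -92. ]
ptr [0.6166 0.2042 0.06  ] jig [ 15.8 111.7]
wingtipA [0.6011 0.1729 0.09  ] jig [ 5.  78.4]
wingB [0.5905 0.1439 0.09  ] jig [-1.3 48.2]
heights wing [0.086 0.092 0.094 0.095 0.095 0.096 0.097 0.098 0.098 0.099 0.1   0.101
 0.103 0.105 0.108] ring 0.062089237508867814
[ 0.5949 -0.2476  0.03  ]
[ 0.4741 -0.2646  0.03  ]
[ 0.5825 -0.2317  0.01  ]
[ 0.5011 -0.2449  0.01  ]
[ 0.5823 -0.269   0.044 ]
[ 0.5067 -0.2777  0.044 ]
8.050477493628064 0.12192014121272417
9.156770182817807 0.08247160455743852
6.559209328446232 0.07617394852758151
(array([ 0.54180761, -0.23829183,  0.01      ]), array([ 0.54450745, -0.27335275,  0.044     ])) [ 0.54315753 -0.25582229  0.027     ]
[ 0.53634334 -0.25220247] [-0.98931135 -0.14581853] -171.61531860229547
[[-0.05225948 -0.01890794]
 [ 0.05985408  0.01764779]] 0.049857960330495076
```

```bash
cat > to.py <<'E'
import sys,numpy as np
from h import ctrl
from scipy.spatial.transform import Rotation as Ro
# usage: to.py x y z yaw_deg -> remaining shift in tool axes after turn (turn first)
x,y,z,yaw=map(float,sys.argv[1:5]);s=ctrl.get_state()
R=Ro.from_rotvec(s['tool_rot']).as_matrix();cy=np.degrees(np.arctan2(R[1,0],R[0,0]))
a=np.radians(yaw);T=np.array([[np.cos(a),np.sin(a),0],[np.sin(a),-np.cos(a),0],[0,0,-1]])
dz=((cy-yaw+180)%360)-180
print('t',round(s['time'],2),'pos',s['position'].round(4),'yaw',cy.round(2),'tilt',R[:,2].round(3),'F',s['ft_force'].round(1),'Mz',s['torque'][2].round(3),'w',round(s['grip_width']*87,1),'gf',round(s['grip_force'],1),'j7',s['joint_positions'][6].round(2))
print('turn about tool z first',dz.round(2),'then shift mm',(T.T@(np.array([x,y,z])-s['position'])*1e3).round(1))
E
python3 -m handwheel '[[0.087,0,0,0,0,0,8],[0.087,0,0,0,0,0,7.8],[0.087,0.04,-0.037,0,0,0,0],[0.087,0.04,-0.037,0,0,0,0],[0.087,0.04,-0.037,0,0,0,0],[0.087,0.04,-0.037,0,0,0,0],[0.087,0.04,-0.037,0,0,0,0],[0.087,0.04,-0.037,0,0,0,0],[0.087,0.04,-0.037,0,0,0,0],[0.087,0.04,-0.037,0,0,0,0],[0.087,0,0,0,0,0,0],[0.087,0,0,0,0,0,0]]' 15; python3 to.py 0.540 -0.2553 0.028 8.2
```

```text
time: 1.6
position: [0.538, -0.2563, 0.222]
tool_rot: [3.133, 0.223, -0.002]
ft_force: [0.3, -0.4, 0.4]
grip_width: 0.999
grip_force: 0.0
t 1.6 pos [ 0.538  -0.2563  0.222 ] yaw 8.14 tilt [-0.001 -0.    -1.   ] F [ 0.3 -0.4  0.4] Mz -0.028 w 86.9 gf 0.0 j7 -1.08
turn about tool z first -0.06 then shift mm [  2.1  -0.7 194. ]
```

```bash
python3 -m handwheel '[[0.087,0.002,-0.0007,0.05,0,0,0],[0.087,0,0,0.05,0,0,0],[0.087,0,0,0.05,0,0,0],[0.087,0,0,0.03,0,0,0],[0.087,0,0,0.014,0,0,0],[0.087,0,0,0,0,0,0],[0.0,0,0,0,0,0,0],[0.0,0,0,0,0,0,0],[0.0,0,0,0,0,0,0],[0.0,0,0,0,0,0,0],[0,0,0,0,0,0,0],[0,0,0,0,0,0,0]]' 20; python3 to.py 0.540 -0.2553 0.15 8.2
```

```text
time: 3.1
position: [0.5405, -0.255, 0.0286]
tool_rot: [3.133, 0.223, 0.0]
ft_force: [-0.2, -0.5, 0.3]
grip_width: 0.435
grip_force: 19.9
t 3.1 pos [ 0.5405 -0.255   0.0286] yaw 8.14 tilt [ 0. -0. -1.] F [-0.2 -0.5  0.3] Mz 0.01 w 37.9 gf 19.9 j7 -1.13
turn about tool z first -0.06 then shift mm [  -0.5    0.3 -121.4]
```

```bash
python3 -m handwheel '[[0,0,0,-0.03,0,0,0],[0,0,0,-0.05,0,0,0],[0,0,0,-0.05,0,0,0],[0,0,0,0,0,0,8.3],[0,0,0,0,0,0,8.3],[0,-0.001,-0.04,0,0,0,0],[0,-0.001,-0.05,0,0,0,0],[0,-0.001,-0.055,0,0,0,0],[0,-0.001,-0.055,0,0,0,0],[0,-0.001,-0.05,0,0,0,0],[0,-0.002,-0.036,0,0,0,0],[0,0,0,0,0,0,0]]' 20;  python3 -m handwheel '[[0,0,0,0,0,0,0],[0,0,0,0,0,0,0]]'; python3 to.py 0.5749 0.0297 0.041 -8.4; python3 - <<'E'
from h import *
im=snap('top')
A=cv2.resize(im[130:185,215:300],None,fx=9,fy=9,interpolation=3)
cv2.imwrite('pics/hover.png',A)
E
```

```text
time: 4.6
position: [0.575, 0.034, 0.1582]
tool_rot: [-3.132, 0.221, 0.001]
ft_force: [-0.3, -0.7, -1.0]
grip_width: 0.438
grip_force: 19.9
time: 4.85
position: [0.5755, 0.0271, 0.1582]
tool_rot: [3.132, -0.236, -0.001]
ft_force: [-0.0, -0.8, -1.7]
grip_width: 0.434
grip_force: 19.9
t 4.85 pos [0.5755 0.0271 0.1582] yaw -8.62 tilt [-0.001 -0.001 -1.   ] F [-0.  -0.8 -1.7] Mz -0.008 w 37.8 gf 19.9 j7 -1.9
turn about tool z first -0.22 then shift mm [ -1.   -2.5 117.2]
```

View pics/hover.png

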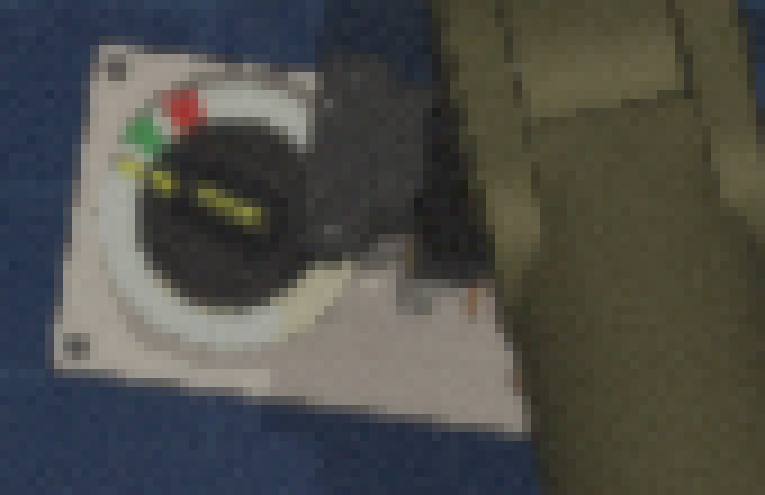

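The arm now hides the bed from the top camera. The wheel and ring are unchanged. I'll go down using the robot coordinates.

```bash
python3 -m handwheel '[[0,-0.001,-0.0025,0.03,0,0,-0.2],[0,0,0,0.03,0,0,0],[0,0,0,0.02,0,0,0],[0,0,0,0.015,0,0,0],[0,0,0,0.01,0,0,0],[0,0,0,0.006,0,0,0],[0,0,0,0,0,0,0],[0,0,0,0,0,0,0]]';python3 to.py 0.5749 0.0297 0.041 -8.4
```

```text
time: 5.9
position: [0.5755, 0.0318, 0.0482]
tool_rot: [3.133, -0.226, 0.002]
ft_force: [0.7, -0.2, -2.0]
grip_width: 0.435
grip_force: 19.9
t 5.9 pos [0.5755 0.0318 0.0482] yaw -8.26 tilt [ 0.001 -0.    -1.   ] F [ 0.7 -0.2 -2. ] Mz -0.075 w 37.8 gf 19.9 j7 -1.95
turn about tool z first 0.14 then shift mm [-0.3  2.1  7.2]
```

```bash
python3 -m handwheel '[[0,0,0.002,0.002,0,0,0],[0,0,0,0.002,0,0,0],[0,0,0,0.002,0,0,0],[0,0,0,0.001,0,0,0],[0,0,0,0,0,0,0],[0,0,0,0,0,0,0]]';python3 to.py 0.5749 0.0297 0.041 -8.4
```

```text
time: 6.65
position: [0.5746, 0.0297, 0.0406]
tool_rot: [3.133, -0.226, -0.0]
ft_force: [-0.6, -0.0, -0.5]
grip_width: 0.433
grip_force: 19.9
t 6.65 pos [0.5746 0.0297 0.0406] yaw -8.26 tilt [-0. -0. -1.] F [-0.6 -0.  -0.5] Mz 0.016 w 37.7 gf 19.9 j7 -1.95
turn about tool z first 0.14 then shift mm [ 0.3 -0.  -0.4]
```

```bash
python3 -m handwheel '[[0.045,0,0,0,0,0,0],[0.06,0,0,0,0,0,0],[0.06,0,0,0,0,0,0],[0.06,0,0,0,0,0,0],[0.06,0,0,-0.03,0,0,0],[0.06,0,0,-0.05,0,0,0],[0.06,0,0,-0.05,0,0,0],[0.06,0,0,0,0,0,0]]';python3 to.py 0.594 0.160 0.16 63; python3 - <<'E'
from h import *
im=snap('side')
cv2.imwrite('pics/s2.png',cv2.resize(im[150:260,215:335],None,fx=5,fy=5,interpolation=3))
E
```

```text
time: 7.65
position: [0.5779, 0.0302, 0.1755]
tool_rot: [-3.133, 0.226, -0.015]
ft_force: [0.8, 0.8, -0.5]
grip_width: 0.685
grip_force: 0.0
t 7.65 pos [0.5779 0.0302 0.1755] yaw -8.26 tilt [ 0.009 -0.    -1.   ] F [ 0.8  0.8 -0.5] Mz 0.003 w 59.6 gf 0.0 j7 -1.89
turn about tool z first -71.26 then shift mm [123.  -44.5  15.5]
```

View pics/s2.png

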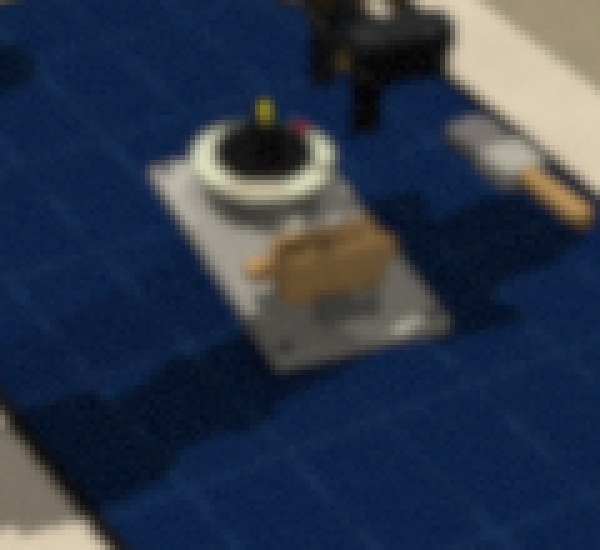

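The side crop shows the ocarina standing upright between the jaws, with its body at about (335,262) and its mouthpiece on the near side. Next is the wheel.

```bash
python3 -m handwheel '[[0.05,0,0,0,0,0,-10.2],[0.05,0,0,0,0,0,-10.2],[0.05,0,0,0,0,0,-10.2],[0.05,0,0,0,0,0,-10.2],[0.05,0,0,0,0,0,-10.2],[0.05,0,0,0,0,0,-10.2],[0.05,0,0,0,0,0,-10],[0.05,0.041,-0.0148,0,0,0,0],[0.05,0.041,-0.0148,0,0,0,0],[0.05,0.041,-0.0148,0,0,0,0],[0.05,0,0,0,0,0,0],[0.05,0,0,0,0,0,0]]' 25;python3 to.py 0.5942 0.1603 0.073 63; python3 - <<'E'
from h import *
im=snap('top')
cv2.imwrite('pics/t3.png',cv2.resize(im[130:185,215:300],None,fx=9,fy=9,interpolation=3))
E
```

```text
time: 9.2
position: [0.5904, 0.1587, 0.1689]
tool_rot: [-2.679, -1.64, 0.004]
ft_force: [0.4, -0.7, -0.0]
grip_width: 0.575
grip_force: 0.0
t 9.2 pos [0.5904 0.1587 0.1689] yaw 62.94 tilt [-0.003 -0.001 -1.   ] F [ 0.4 -0.7 -0. ] Mz 0.041 w 50.1 gf 0.0 j7 -0.93
turn about tool z first -0.06 then shift mm [ 3.2  2.6 95.9]
```

View pics/t3.png

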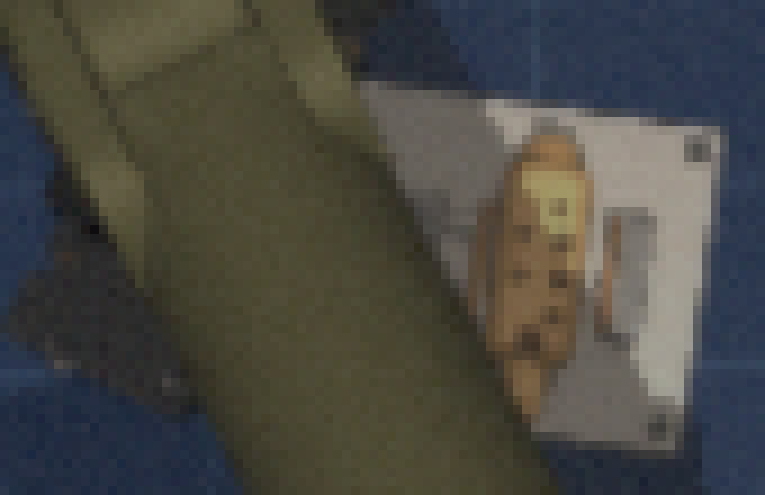

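The ocarina is seen between pad (about 490) and stop (605), body near (535,260). The wheel is hidden by the arm, so I'll go down and grip the wing.

```bash
python3 -m handwheel '[[0.05,0.003,0.0025,0.03,0,0,0],[0.05,0,0,0.03,0,0,0],[0.05,0,0,0.02,0,0,0],[0.05,0,0,0.012,0,0,0],[0.05,0,0,0,0,0,0],[0.05,0,0,0,0,0,0]]' 25;python3 to.py 0.5942 0.1603 0.073 63
```

```text
time: 10.0
position: [0.5955, 0.1613, 0.0796]
tool_rot: [2.679, 1.64, 0.003]
ft_force: [-0.5, -1.2, 0.7]
grip_width: 0.577
grip_force: 0.0
t 10.0 pos [0.5955 0.1613 0.0796] yaw 62.94 tilt [ 0.002  0.    -1.   ] F [-0.5 -1.2  0.7] Mz 0.026 w 50.2 gf 0.0 j7 -0.98
turn about tool z first -0.06 then shift mm [-1.4 -0.7  6.6]
```

```bash
python3 -m handwheel '[[0.05,-0.001,0,0.003,0,0,0],[0.05,0,0,0.003,0,0,0],[0.05,0,0,0,0,0,0],[0,0,0,0,0,0,0],[0,0,0,0,0,0,0],[0,0,0,0,0,0,0],[0,0,0,0,0,0,0],[0,0,0,0,0,0,0]]' 25;python3 to.py 0.5942 0.1603 0.073 63;python3 - <<'E'
from h import *
im=snap('side')
cv2.imwrite('pics/s4.png',cv2.resize(im[150:220,235:315],None,fx=8,fy=8,interpolation=3))
E
```

```text
time: 11.0
position: [0.5931, 0.1607, 0.0725]
tool_rot: [-2.678, -1.641, 0.003]
ft_force: [-4.1, 1.1, 2.5]
grip_width: 0.18
grip_force: 24.9
t 11.0 pos [0.5931 0.1607 0.0725] yaw 63.01 tilt [-0.002 -0.    -1.   ] F [-4.1  1.1  2.5] Mz 0.172 w 15.7 gf 24.9 j7 -0.98
turn about tool z first 0.01 then shift mm [ 0.1  1.2 -0.5]
```

View pics/s4.png

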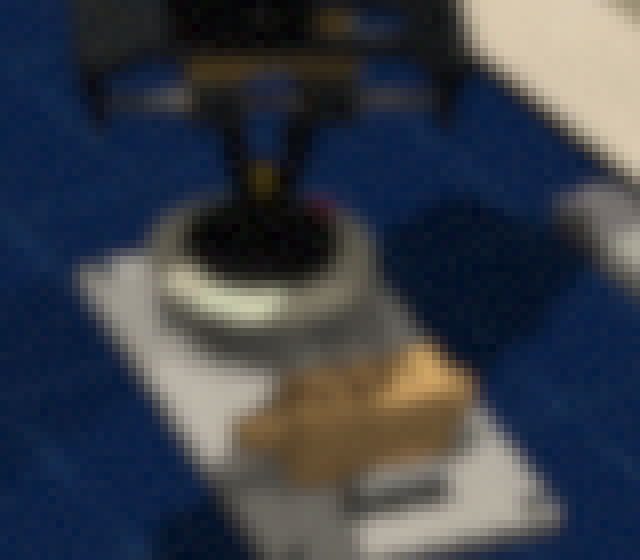

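The wing is gripped at 15.7 mm, and the side crop shows the wheel at (262,240) with red at (325,210). I'll turn clockwise in steps and watch the moment.

```bash
python3 -m handwheel '[[0,0,-0.001,0,0,0,0],[0,0,0,0,0,0,5],[0,0,0,0,0,0,5],[0,0,0,0,0,0,5],[0,0,0,0,0,0,5],[0,0,0,0,0,0,4]]' 30;python3 to.py 0.5942 0.1603 0.073 63;python3 -m handwheel '[[0,0,0,0,0,0,2]]' >/dev/null;python3 to.py 0.5942 0.1603 0.073 63;python3 -m handwheel '[[0,0,0,0,0,0,2]]' >/dev/null;python3 to.py 0.5942 0.1603 0.073 63
```

```text
time: 11.8
position: [0.5941, 0.16, 0.0725]
tool_rot: [2.962, 1.043, 0.002]
ft_force: [-0.3, -0.2, 0.9]
grip_width: 0.181
grip_force: 30.0
t 11.8 pos [0.5941 0.16   0.0725] yaw 38.8 tilt [ 0.001 -0.001 -1.   ] F [-0.3 -0.2  0.9] Mz 0.229 w 15.8 gf 30.0 j7 -1.38
turn about tool z first -24.2 then shift mm [ 0.3 -0.  -0.5]
t 11.93 pos [0.5941 0.1599 0.0725] yaw 36.86 tilt [ 0.001 -0.001 -1.   ] F [-0.5 -0.3 -0.3] Mz 0.222 w 15.5 gf 30.0 j7 -1.41
turn about tool z first -26.14 then shift mm [ 0.4 -0.1 -0.5]
t 12.05 pos [0.5942 0.1598 0.0725] yaw 34.84 tilt [ 0.001 -0.001 -1.   ] F [ 2.1 -2.6 -1.5] Mz 0.243 w 15.7 gf 30.0 j7 -1.44
turn about tool z first -28.16 then shift mm [ 0.4 -0.2 -0.5]
```

```bash
cat > q.py <<'E'
import numpy as np
from h import ctrl
from scipy.spatial.transform import Rotation as Ro
s=ctrl.get_state();R=Ro.from_rotvec(s['tool_rot']).as_matrix()
print('yaw',np.degrees(np.arctan2(R[1,0],R[0,0])).round(2),'Mz',s['torque'][2].round(3),'F',s['ft_force'].round(1),'j7',s['joint_positions'][6].round(2),s['time'].__round__(2))
E
python3 -m handwheel '[[0,0,0,0,0,0,2]]' >/dev/null;python3 q.py
python3 -m handwheel '[[0,0,0,0,0,0,2]]' >/dev/null;python3 q.py
python3 -m handwheel '[[0,0,0,0,0,0,2]]' >/dev/null;python3 q.py
python3 -m handwheel '[[0,0,0,0,0,0,2]]' >/dev/null;python3 q.py
python3 -m handwheel '[[0,0,0,0,0,0,2]]' >/dev/null;python3 q.py
```

```text
yaw 32.81 Mz 0.236 F [ 2.5 -2.2 -1.5] j7 -1.47 12.18
yaw 30.78 Mz 0.263 F [ 3.5 -2.  -1.9] j7 -1.51 12.3
yaw 28.78 Mz 0.236 F [ 4.4 -2.9 -2.1] j7 -1.54 12.43
yaw 26.77 Mz 0.208 F [ 4.1 -3.3 -2.1] j7 -1.57 12.55
yaw 24.76 Mz 0.266 F [ 3.9 -4.1 -1.9] j7 -1.6 12.68
```

```bash

python3 -m handwheel '[[0,0,0,0,0,0,2]]' >/dev/null;python3 q.py
python3 -m handwheel '[[0,0,0,0,0,0,2]]' >/dev/null;python3 q.py
python3 -m handwheel '[[0,0,0,0,0,0,2]]' >/dev/null;python3 q.py
python3 -m handwheel '[[0,0,0,0,0,0,2]]' >/dev/null;python3 q.py
python3 - <<'E'
from h import *
im=snap('side')
A=cv2.resize(im[150:215,235:315],None,fx=8,fy=8,interpolation=3)
im=snap('top');B=cv2.resize(im[130:185,215:300],None,fx=3,fy=3,interpolation=3)
C=np.zeros((520,640,3),np.uint8);C[:]=A;C[355:,385:]=B[:165,:255]
cv2.imwrite('pics/s5.png',C)
E
```

```text
yaw 22.76 Mz 0.277 F [ 4.9 -4.3 -2.1] j7 -1.64 12.8
yaw 20.76 Mz 0.302 F [ 3.7 -4.3 -2.6] j7 -1.67 12.93
yaw 18.76 Mz 0.252 F [ 4.2 -3.3 -2.9] j7 -1.7 13.05
yaw 16.75 Mz 0.327 F [ 5.2 -4.4 -2.6] j7 -1.74 13.18
```

View pics/s5.png

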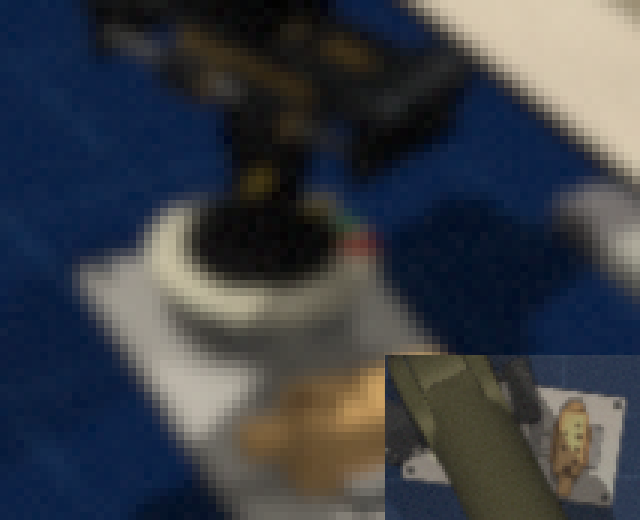

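The side crop shows the yellow pointer tip near (318,208), green near (345,220) and red near (360,243). I'll measure the ring angle from the colours in code.

```bash
cat > ring.py <<'E'
from fit import *
C=np.array([.5942,.1602]);Z=.062
def ang(p): return np.degrees(np.arctan2(p[1]-C[1],p[0]-C[0]))
def masks(im):
    h=cv2.cvtColor(im,cv2.COLOR_BGR2HSV);H,S,V=[h[...,i].astype(int) for i in range(3)]
    return {'red':((H<8)|(H>172))&(S>90)&(V>60),'green':(H>48)&(H<88)&(S>70)&(V>40),'yel':(H>20)&(H<36)&(S>110)&(V>70)}
def run(n,im,f,o):
    for k,m in masks(im).items():
        v,u=np.nonzero(m)
        P=np.array([px(n,o[0]+a/f,o[1]+b/f,Z)[:2] for a,b in zip(u,v)]).reshape(-1,2)
        r=np.linalg.norm(P-C,axis=1) if len(P) else np.array([])
        P=P[(r>.036)&(r<.062)]
        if len(P): print(n,k,len(P),'r',np.linalg.norm(P.mean(0)-C).round(4),'ang',ang(P.mean(0)).round(1),'range',np.percentile([ang(q) for q in P],[5,95]).round(1))
E
python3 - <<'E'
from ring import *
run('top',cv2.imread('pics/jig.png'),9,(214.5,129.5))
run('side',cv2.imread('pics/s4.png'),8,(234.5,149.5))
im=L('side')['im'];run('side',im[150:190,235:315],1,(235,150))
E
python3 q.py
```

```text
top red 1296 r 0.0476 ang 23.4 range [16.2 30.4]
top green 810 r 0.049 ang 46.1 range [40.8 51.1]
top yel 97 r 0.0451 ang 63.1 range [60.2 65.5]
side red 7 r 0.0485 ang -48.3 range [-53.7 -43.6]
side green 1 r 0.0414 ang -16.9 range [-16.9 -16.9]
yaw 16.78 Mz 0.267 F [ 4.7 -3.3 -2.6] j7 -1.74 13.28
```

```bash
cat >> ring.py <<'E'
def side(im,f,o):
    b=im.astype(int);B,G,R=b[...,0],b[...,1],b[...,2]
    M={'red':np.clip(R-np.maximum(G,B)-25,0,None)*(abs(G-B)<45),'green':np.clip(G-np.maximum(R,B)-8,0,None)}
    out={}
    for k,w in M.items():
        v,u=np.nonzero(w>0)
        for Zz in (.045,.05,.055,.06):
            P=np.array([px('side',o[0]+a/f,o[1]+c/f,Zz)[:2] for a,c in zip(u,v)]).reshape(-1,2)
            r=np.linalg.norm(P-C,axis=1);m=(r>.03)&(r<.068)
            if m.sum():
                q=np.average(P[m],0,w[v,u][m]);print(k,Zz,m.sum(),ang(q).round(1),np.linalg.norm(q-C).round(4))
E
python3 - <<'E'
from ring import *
print('start');side(cv2.imread('pics/s4.png')[:400],8,(234.5,149.5))
im=L('side')['im'];print('now');side(im[150:190,235:315],1,(235,150))
E
```

```text
start
now
red 0.045 8 -16.6 0.0479
red 0.05 8 -25.7 0.0462
red 0.055 8 -35.2 0.0457
red 0.06 8 -44.6 0.0465
green 0.045 3 7.4 0.0495
green 0.05 3 -0.0 0.0448
green 0.055 3 -9.1 0.041
green 0.06 3 -19.6 0.0384
```

```bash
cat > m.py <<'E'
from ring import *
w=[]
for i in range(4): w.append(snap('side').astype(float))
im=np.mean(w,0)
b=cv2.resize(im[150:190,235:315].astype(np.float32),None,fx=4,fy=4,interpolation=cv2.INTER_CUBIC);B,G,R=b[...,0],b[...,1],b[...,2]
for k,wt in {'red':np.clip(R-np.maximum(G,B)-15,0,None)*(abs(G-B)<40),'green':np.clip(G-np.maximum(R,B)-5,0,None)}.items():
    v,u=np.nonzero(wt>0)
    P=np.array([px('side',234.625+a/4+.0,149.625+c/4,.046)[:2] for a,c in zip(u,v)]).reshape(-1,2)
    r=np.linalg.norm(P-C,axis=1);m=(r>.035)&(r<.065)
    if m.sum():
        q=np.average(P[m],0,wt[v,u][m]);a=ang(q);print(k,m.sum(),a.round(1),'black',(a+(39.6 if k=='red' else 17.8)).round(1),'r',np.linalg.norm(q-C).round(4))
E
python3 m.py; python3 q.py
for i in 1; do python3 -m handwheel '[[0,0,0,0,0,0,2],[0,0,0,0,0,0,2],[0,0,0,0,0,0,0]]' >/dev/null;python3 q.py; python3 m.py; done
python3 -m handwheel '[[0,0,0,0,0,0,2],[0,0,0,0,0,0,2],[0,0,0,0,0,0,0]]' >/dev/null;python3 q.py; python3 m.py;python3 q.py
```

```text
red 221 -18.6 black 21.0 r 0.0469
green 77 6.9 black 24.7 r 0.0494
yaw 16.81 Mz 0.255 F [ 5.1 -3.6 -2.1] j7 -1.74 13.47
yaw 12.79 Mz 0.29 F [ 4.6 -4.4 -2.4] j7 -1.8 13.85
red 235 -21.7 black 17.9 r 0.047
green 88 4.8 black 22.6 r 0.0489
yaw 8.79 Mz 0.241 F [ 4.1 -4.8 -2.5] j7 -1.87 14.43
red 243 -24.8 black 14.8 r 0.0475
green 106 2.4 black 20.2 r 0.0486
yaw 8.8 Mz 0.269 F [ 4.9 -4.9 -2.7] j7 -1.87 14.62
```

```bash

python3 -m handwheel '[[0,0,0,0,0,0,2],[0,0,0,0,0,0,2],[0,0,0,0,0,0,0]]' >/dev/null;python3 q.py; python3 m.py;python3 q.py
python3 -m handwheel '[[0,0,0,0,0,0,2],[0,0,0,0,0,0,2],[0,0,0,0,0,0,0]]' >/dev/null;python3 q.py; python3 m.py;python3 q.py
```

```text
yaw 4.78 Mz 0.268 F [ 5.  -5.2 -2.7] j7 -1.93 15.0
red 239 -27.5 black 12.1 r 0.0467
green 113 0.0 black 17.8 r 0.0499
yaw 4.8 Mz 0.309 F [ 5.1 -4.2 -1.5] j7 -1.93 15.2
yaw 0.78 Mz 0.264 F [ 4.8 -5.8 -2.3] j7 -2.0 15.57
red 225 -28.3 black 11.3 r 0.0468
green 115 -1.4 black 16.4 r 0.05
yaw 0.8 Mz 0.333 F [ 4.6 -5.6 -2.1] j7 -2.0 15.78
```

```bash

python3 -m handwheel '[[0,0,0,0,0,0,2],[0,0,0,0,0,0,2],[0,0,0,0,0,0,0]]' >/dev/null;python3 q.py; python3 m.py;python3 q.py
python3 -m handwheel '[[0,0,0,0,0,0,2],[0,0,0,0,0,0,2],[0,0,0,0,0,0,0]]' >/dev/null;python3 q.py; python3 m.py;python3 q.py
```

```text
yaw -3.22 Mz 0.287 F [ 4.2 -4.6 -1.5] j7 -2.06 16.15
red 239 -28.6 black 11.0 r 0.0471
green 69 -3.6 black 14.2 r 0.0513
yaw -3.2 Mz 0.312 F [ 4.6 -6.2 -2.2] j7 -2.06 16.35
yaw -7.22 Mz 0.321 F [ 4.7 -5.1 -1.9] j7 -2.13 16.73
red 261 -29.7 black 9.9 r 0.0469
green 44 -4.4 black 13.4 r 0.0526
yaw -7.21 Mz 0.374 F [ 4.7 -6.5 -1.7] j7 -2.13 16.93
```

Contact shows at about yaw +5°: the ring's rate drops there, and the pointer is starting to cover the green. Next I'll go on towards green.

```bash

python3 -m handwheel '[[0,0,0,0,0,0,2],[0,0,0,0,0,0,2],[0,0,0,0,0,0,2],[0,0,0,0,0,0,0]]' >/dev/null;python3 q.py; python3 m.py;python3 q.py
python3 -m handwheel '[[0,0,0,0,0,0,2],[0,0,0,0,0,0,2],[0,0,0,0,0,0,1],[0,0,0,0,0,0,0]]' >/dev/null;python3 q.py; python3 m.py;python3 q.py
python3 - <<'E'
from h import *
im=L('side')['im'];cv2.imwrite('pics/s6.png',cv2.resize(im[160:195,255:295],None,fx=15,fy=15,interpolation=3))
E
```

```text
yaw -13.23 Mz 0.391 F [ 4.9 -6.  -1.7] j7 -2.23 17.43
red 235 -32.6 black 7.0 r 0.0468
green 77 -5.6 black 12.2 r 0.0522
yaw -13.21 Mz 0.312 F [ 4.5 -7.  -1.2] j7 -2.23 17.62
yaw -18.22 Mz 0.388 F [ 3.7 -6.8 -0.4] j7 -2.31 18.12
red 253 -36.8 black 2.8 r 0.0474
green 17 -9.9 black 7.9 r 0.0556
yaw -18.21 Mz 0.333 F [ 3.4 -6.8 -1.8] j7 -2.31 18.32
```

View pics/s6.png

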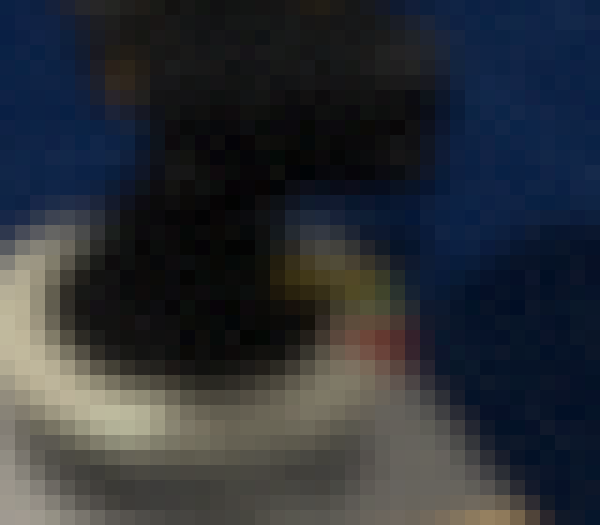

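The last crop shows yellow lying from (290,275) to (375,280), a bit of green at (390,300) and red at (385,345). That is too coarse and oblique to trust. I'll release the wheel so it springs back to the black line, move aside and measure the ring from above.

```bash

python3 -m handwheel '[[0.05,0,0,0,0,0,0],[0.05,0,0,0,0,0,0],[0.05,0,0,-0.04,0,0,0],[0.05,0,0,-0.06,0,0,0],[0.05,0.0135,0.041,0,0,0,0],[0.05,0.0135,0.041,0,0,0,0],[0.05,0.0135,0.041,0,0,0,0],[0.05,0,0,0,0,0,0],[0.05,0,0,0,0,0,0]]' ;python3 q.py
cat > tm.py <<'E'
from ring import *
im=np.mean([snap('top').astype(float) for _ in range(3)],0).astype(np.uint8)
A=cv2.resize(im[130:185,215:300],None,fx=9,fy=9,interpolation=3);cv2.imwrite('pics/top_now.png',A)
run('top',A,9,(214.5,129.5))
E
python3 tm.py;python3 to.py 0.5942 0.16 0.0725 0
```

```text
time: 19.45
position: [0.5932, 0.0331, 0.1725]
tool_rot: [-3.101, 0.492, 0.002]
ft_force: [0.1, -0.2, 0.4]
grip_width: 0.577
grip_force: 0.0
yaw -18.03 Mz 0.062 F [ 0.1 -0.2  0.4] j7 -2.05 19.45
top green 810 r 0.0479 ang -17.2 range [-23.4 -11.5]
top yel 61 r 0.0367 ang 4.1 range [-1.2  9. ]
t 19.6 pos [0.5935 0.0335 0.1725] yaw -17.9 tilt [-0.     0.001 -1.   ] F [ 0.3 -0.3 -0.3] Mz -0.048 w 50.0 gf 0.0 j7 -2.05
turn about tool z first -17.9 then shift mm [   0.7 -126.5  100. ]
```

The ring's green mark is at about -18° (black at about 0°), so the wheel's -18.2° was already at mid green. To be sure it counts, I'll regrip at 0° and turn to about -18.5°, then hold.

```bash

python3 -m handwheel '[[0.05,0,0,0,0,0,-9],[0.05,0,0,0,0,0,-9],[0.05,0,-0.042,0,0,0,0],[0.05,0,-0.042,0,0,0,0],[0.05,0.0007,-0.0425,0,0,0,0],[0.05,0,0,0.03,0,0,0],[0.05,0,0,0.03,0,0,0],[0.05,0,0,0.02,0,0,0],[0.05,0,0,0,0,0,0],[0.05,0,0,0,0,0,0],[0.05,0,0,0,0,0,0]]';python3 to.py 0.5942 0.16 0.0725 0
```

```text
time: 20.98
position: [0.5956, 0.1579, 0.094]
tool_rot: [-3.141, 0.002, -0.004]
ft_force: [-0.4, -0.1, 0.7]
grip_width: 0.573
grip_force: 0.0
t 20.98 pos [0.5956 0.1579 0.094 ] yaw -0.07 tilt [ 0.002  0.001 -1.   ] F [-0.4 -0.1  0.7] Mz -0.019 w 49.9 gf 0.0 j7 -2.0
turn about tool z first -0.07 then shift mm [-1.4 -2.1 21.5]
```

```bash

python3 -m handwheel '[[0.05,-0.001,-0.002,0.011,0,0,0],[0.05,0,0,0.01,0,0,0],[0.05,0,0,0,0,0,0],[0,0,0,0,0,0,0],[0,0,0,0,0,0,0],[0,0,0,0,0,0,0],[0,0,0,0,0,0,0]]' 30 >/dev/null;python3 to.py 0.5942 0.16 0.0725 0
python3 -m handwheel '[[0,0,0,0,0,0,3],[0,0,0,0,0,0,3],[0,0,0,0,0,0,3]]'>/dev/null;python3 q.py
python3 -m handwheel '[[0,0,0,0,0,0,3],[0,0,0,0,0,0,3],[0,0,0,0,0,0,3],[0,0,0,0,0,0,0]]'>/dev/null;python3 q.py;python3 m.py
```

```text
t 21.85 pos [0.5937 0.1592 0.0717] yaw -0.05 tilt [ 0.    -0.001 -1.   ] F [-0.7 -8.9  1. ] Mz 0.081 w 17.7 gf 5.2 j7 -2.01
turn about tool z first -0.05 then shift mm [ 0.5 -0.8 -0.8]
yaw -9.16 Mz 0.277 F [-1.  -2.5  1.9] j7 -2.16 22.23
yaw -18.04 Mz 0.453 F [-1.1 -4.7  2. ] j7 -2.3 22.73
red 247 -36.9 black 2.7 r 0.0475
green 68 -8.6 black 9.2 r 0.0537
```

```bash

python3 -m handwheel '[[0,0,0,0,0,0,0.5],[0,0,0,0,0,0,0],[0,0,0,0,0,0,0],[0,0,0,0,0,0,0],[0,0,0,0,0,0,0]]'>/dev/null;python3 to.py 0.5942 0.16 0.0725 -18
python3 -m handwheel '[[0.05,0,0,0,0,0,0],[0.05,0,0,0,0,0,0],[0.05,0,0,-0.04,0,0,0],[0.05,0,0,-0.06,0,0,0],[0.05,0,0,-0.03,0,0,0],[0.05,0.0135,0.041,0,0,0,0],[0.05,0.0135,0.041,0,0,0,0],[0.05,0.0135,0.041,0,0,0,0],[0.05,0.0135,0.041,0,0,0,0],[0.05,0.0135,0.041,0,0,0,0],[0.05,0,0,0,0,0,0],[0.05,0,0,0,0,0,0]]'>/dev/null;python3 tm.py;python3 q.py
python3 - <<'E'
from fit import *
s=L('top');d=s['d'];K=s['K'];v,u=np.mgrid[0:384,0:512];W=((np.stack([u,v,np.ones_like(u)],-1)@np.linalg.inv(K).T)*d[...,None]-s['t'])@s['R']
m=(np.hypot(W[...,0]-.575,W[...,1]-.03)<.08)&(W[...,2]>.045)&(W[...,2]<.08)&(s['im'][...,2]>s['im'][...,0]+25.)
r=cv2.minAreaRect((W[m][:,:2]*1e3).astype(np.float32));print(r,m.sum(),np.median(W[m][:,2]))
E
```

```text
t 23.55 pos [0.5937 0.1576 0.0717] yaw -18.53 tilt [-0.    -0.003 -1.   ] F [-1.3 -5.1  2.1] Mz 0.324 w 16.0 gf 30.0 j7 -2.31
turn about tool z first -0.53 then shift mm [-0.3 -2.4 -0.8]
top red 1215 r 0.0483 ang -39.1 range [-47.1 -31.3]
top green 810 r 0.0479 ang -17.2 range [-23.4 -11.5]
top yel 142 r 0.0402 ang 2.0 range [-1.6  8.4]
yaw -18.38 Mz 0.023 F [ 0.1 -0.2  0.1] j7 -1.89 25.2
((562.2298583984375, 24.957244873046875), (38.383628845214844, 109.81547546386719), 79.8597640991211) 255 0.06264674385919054
```

```bash
python3 -c "
from bench import ctrl
print(ctrl.close_job())"
```

```text
the job is handed in; nothing more can be done
None
```

The job is handed in. The ocarina stands upright and clamped between the jaws, and the wheel was turned to mid green, held there and released; by my readings the pointer sprang back to the black line. The squeeze itself was not measured, and the verdict was not returned.

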